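Turn the mixing drum by its spokes until the valve stem points straight up

TASK

Push the spokes of the handwheel one after another with the fingertips, turning the wheel clockwise as seen from the robot, until the drum's red-capped valve stem points straight up, then take the hand away. Do not touch the drum or the valve stem, and leave the jar, the tube rack and the beaker standing where they are.

Things in the scene. Friction and masses are not known exactly. Their poses are not given: they have to be found in the camera images.
- stand: White base plate, 320 x 240 x 12 mm, of the mixing drum, fixed to the bench. Origin on the bench; x runs along the level axle, away from the spoked wheel (roughly away from the robot), y to the left seen from the robot, z up. The axle is 170 mm above the bench over y = 0; the spokes lie in the plane x = -100 mm. Behind them a bearing post, 70 mm wide, 196 mm high, has its front at x = -62 mm.
- guard (a point): Middle of the top edge of the blue upright guard plate, 250 mm wide, 4 mm thick, 130 mm high, which stands 36 mm in front of the spoke plane (towards the robot). It covers the lower part of the wheel, so each spoke can be pushed only in the upper part of its turn. Axes as the stand's.
- hub (a point): Wheel centre, on the axle in the spoke plane. Dark hub 44 mm across, 40 mm long (half before the plane); steel ring of 60 mm radius, bar 12 mm thick; five radial spokes 72 degrees apart reaching 120 mm from the axle: 12 mm steel bars, from 80 mm outward black grips 18 mm thick. One spoke points the way the stem points. Axes turn with the wheel: z along that spoke, x along the axle away from the robot.
- wheel (a joint): Angle (rad) of wheel, drum and stem together. 0: stem straight up; grows clockwise seen from the robot (top moves to the robot's right). Starts at -4.6 to -3.2; stops at -4.95 and 0.6, so only clockwise works; an overshoot can be pushed back. Stiff: 0.22 N m (2 to 3 N at the grips), stays where left, no coasting. Spoke k (0 to 4) points at this angle + k x 72 degrees, clockwise from up.
- drum: White drum of 75 mm radius and 150 mm long with two steel bands, behind the wheel on the same axle and turning with it; its front end is 70 mm behind the spoke plane. Origin at the centre of the wheel (the same point as the hub point). Not to be touched.
- stem: Brass valve stem with a red cap, 20 mm across at most, standing straight out from the drum's side; its end is 128 mm from the axle and it is 145 mm behind the spoke plane. Origin at the centre of the wheel (the same point as the hub point); its z axis is the direction in which the stem points. Not to be touched.
- stem_cap (a point): End of the red cap of the valve stem, 128 mm from the axle, 145 mm behind the spoke plane.
- bottle: White jar with a blue lid, 60 mm across, 110 mm tall, loose; origin at the centre of its underside. Bystander.
- rack: Black tube rack, 85 x 60 mm, 60 mm tall with its tubes, loose; origin at the centre of its underside. Bystander.
- beaker: Glass beaker, 64 mm across, 80 mm tall, loose; origin at the centre of its underside. Bystander.

How it is judged:
By the outcome, as a careful person would: the job done as asked, in the order asked, and still so for the second after the job is handed in, with the robot touching nothing.
It also fails if it takes over 61 s, if anything falls off the work surface, if the arm or the gripper's body presses on something with over 40 N, if the wrist force passes 120 N, or if a joint passes its speed limit or range.

ROBOT

A 6-joint arm with a two-finger parallel gripper is mounted at the origin on the work surface. World frame = base frame: x ahead of the robot, y to its left, z up, the work surface at z = 0. Lengths are in m, angles in rad, forces in N, time in s.
With the tool pointing down it reaches from about 0.25 to 0.85 m from the base axis. Payload 12.5 kg.
Tool frame: the origin (TCP) lies on the centre line of the jaws, within the pads' length; the fingertips stand 22 mm ahead of it and the grasp point (between the pads) lies 3 mm ahead of it (robot.tips_ahead is the distance from the TCP to the fingertips, in m); z points along the fingers, y is the line along which they close (so a half turn about z gives the same grasp; the last joint's range is limited). The gripper opens to 93 mm and grips with 3 to 60 N. Pads are 15 mm wide; open, the fingers measure 128 mm over their backs; the gripper's body (75 mm by 188 mm) begins 65 mm behind the grasp point.
Start: joints at [-1.399, 0.351, 1.652, -0, 1.139, -0.085], TCP at [0.14, -0.532, 0.241] pointing down, gripper open.
Joint ranges: [-2.75, 2.75], [-0.79, 2.1], [0.01, 2.65], [-1.57, 4.71], [0.07, 3.14], [-2.87, 2.87]. Speed limits (rad/s): [2.22, 2.22, 2.79, 3.14, 3.14, 3.14].

INTERFACE

Orientations are given as a unit quaternion [x, y, z, w].
In Python, from workcell import robot gives the robot as it stands. The module is installed in compiled form; this text tells all that it offers. Calls block until the motion is done:
- robot.move_ptp(position, orientation): joint-space move of the TCP to a pose.
- robot.movel(position, orientation=None, speed=0.15): straight line of the TCP; orientation=None keeps the orientation; speed is the mean speed in m/s.
- robot.movej(angles): joint-space move.
- robot.open_gripper() and robot.clamp(force=None): open the fingers fully, or close them until they stop; force is the grip in N (None keeps the last).
- robot.hold(seconds).
- robot.ik(position, orientation): joint angles nearest the present ones, or None.
- robot.sense(): the state.
- robot.get_image(name): name is "scene" or "top" or "wrist"; returns the picture (400x640x3 uint8, red, green, blue); there is no depth.
- robot.camera_info(name): a dict with "fx", "fy", "cx", "cy" (pixels), "rvec" (rotation vector, rad) and "tvec" (3), from world to camera coordinates, as OpenCV has them. Camera axes: x right, y down, z forward; pixel columns grow to the right and rows downward; lengths in m; the calibration is good to about 2 mm. A picture is of the moment at which its call begins: read the wrist's pose just before it. camera_info takes no time and is no camera call; for the wrist camera it gives the pose at the moment of the call.
A pose or a line that the arm cannot do raises robot.PlanningError and nothing moves.
- robot.sign_off(): hands the job in; it is judged then, once.
The state is a dict: "time": time; "joints": joint angles; "joint_velocities": joint speeds; "tau": joint torques, N m; "eef_pos": TCP position; "ee_rot": TCP orientation; "ft_force": force on the tool from outside, world axes, zero at the start; "moment": the same for the moment, N m; "opening": finger opening in m; "grip_force": force on a finger pad.
Only numpy, scipy, OpenCV 4.12 (cv2) and the standard library are available. Lean on these libraries where they do the work, as an engineer would, in place of code of your own. Each camera call takes 0.05 s, during which the arm holds its last target. There are 200 camera calls.

## Working session

There is one attempt and no reset: what is moved stays moved. The work goes in short steps, each a Python script; the robot and the scene stay as the last script left them, time stands still between calls to the robot, and variables do not carry over. Pictures are saved under pics/ and viewed, at most 10 in all, crops included, and the job is handed in when it is done.

```bash
mkdir -p pics
python3 - <<'E'
from workcell import robot
import cv2
for n in("scene","top"):
    cv2.imwrite(f"pics/{n}0.png",robot.get_image(n)[:,:,::-1]); print(n,robot.camera_info(n))
s=robot.sense();print(s["time"],s["eef_pos"],s["ee_rot"],s["opening"])
E
```

```text
scene {'fx': 473.1083629434474, 'fy': 473.1083629434474, 'cx': 330.88156692289607, 'cy': 199.2769194495602, 'rvec': array([ 1.2119239 ,  2.52027101, -0.75050319]), 'tvec': array([ 0.33357235, -0.29228873,  1.57363973])}
top {'fx': 441.92964578103187, 'fy': 441.92964578103187, 'cx': 324.5287965548568, 'cy': 188.45767800796543, 'rvec': array([ 2.20711891, -2.15904229,  0.0916006 ]), 'tvec': array([0.01671758, 0.57588701, 1.09199528])}
0.1 [ 0.13968023 -0.531675    0.24014208] [ 9.91765571e-01  1.28065483e-01 -3.12032920e-05 -5.31329853e-04] 0.0929742557792107
```

View pics/scene0.png

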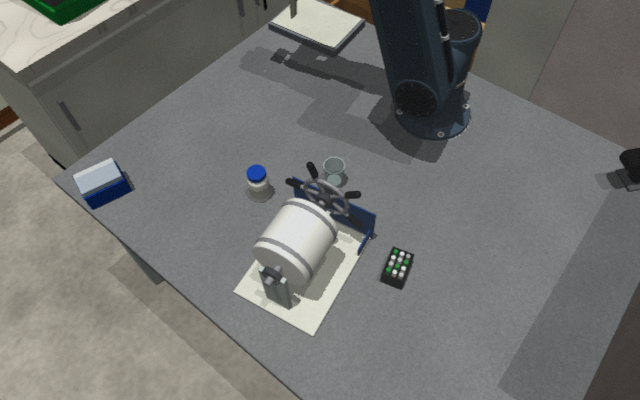

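View pics/top0.png

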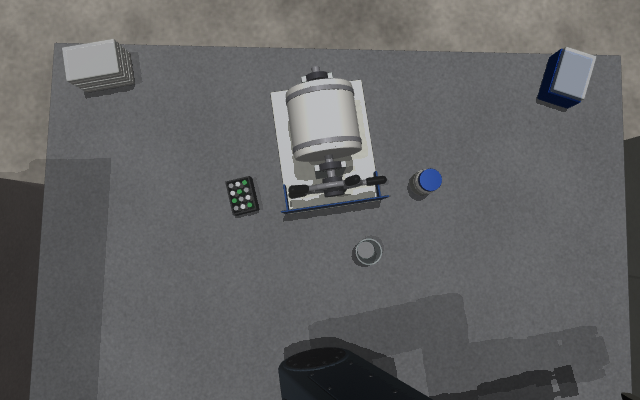

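The top view shows the guard's top edge from about (282,212) to (389,197), with the beaker at (368,252), the jar at (428,181) and the rack at (241,196). The scene view shows three grips at (311,170), (292,183) and (352,195). The stem isn't visible in either, so it must point downward.

```bash
cat > h.py <<'E'
import numpy as np, cv2
from workcell import robot
from scipy.spatial.transform import Rotation as R
def ray(n,p,ci=None):
    c=ci or robot.camera_info(n); M=cv2.Rodrigues(c["rvec"])[0]
    d=M.T@np.array([(p[0]-c["cx"])/c["fx"],(p[1]-c["cy"])/c["fy"],1]); return -M.T@c["tvec"],d
def onplane(n,p,q,nrm,ci=None):
    o,d=ray(n,p,ci); q=np.array(q,float);nrm=np.array(nrm,float); return o+d*((q-o)@nrm/(d@nrm))
def onz(n,p,z): return onplane(n,p,[0,0,z],[0,0,1])
def proj(n,P,ci=None):
    c=ci or robot.camera_info(n); return cv2.projectPoints(np.array(P,float).reshape(-1,3),c["rvec"],c["tvec"],np.array([[c["fx"],0,c["cx"]],[0,c["fy"],c["cy"]],[0,0,1.]]),None)[0][:,0]
E
python3 - <<'E'
from h import *
t=cv2.imread("pics/top0.png"); hsv=cv2.cvtColor(t,cv2.COLOR_BGR2HSV)
m=cv2.inRange(hsv,(100,100,40),(130,255,255)); m[:, :270]=0; m[:,400:]=0
ys,xs=np.nonzero(m); print(xs.min(),xs.max(),ys.min(),ys.max())
for x in range(280,392,12):
    c=ys[xs==x]; print(x,c.min() if len(c) else None,c.max() if len(c) else None)
for p in [(282,211.5),(389,196.5)]: print("guard",onz("top",p,.13))
for p in [(271,94),(362,81)]: print("plate",onz("top",p,.012))
for p,z,k in [((368,252),.08,'beaker'),((430,180),.11,'jar'),((239,195),.06,'rack')]: print(k,onz("top",p,z))
s=cv2.imread("pics/scene0.png")
cv2.imwrite("pics/z1.png",np.hstack([cv2.resize(s[140:265,240:390],None,fx=2.6,fy=2.6,interpolation=2),cv2.resize(t[140:265,260:410],None,fx=2.6,fy=2.6,interpolation=2)]))
E
```

```text
281 388 171 212
280 None None
292 210 210
304 208 208
316 206 207
328 204 205
340 202 203
352 201 201
364 199 199
376 171 198
388 195 196
guard [0.51229456 0.12511002 0.13      ]
guard [ 0.55175727 -0.11740356  0.13      ]
plate [0.81841574 0.17325772 0.012     ]
plate [ 0.8584074  -0.06187627  0.012     ]
beaker [ 0.42229109 -0.07654214  0.08      ]
jar [ 0.5936906  -0.21564503  0.11      ]
rack [0.55183442 0.23718483 0.06      ]
```

View pics/z1.png

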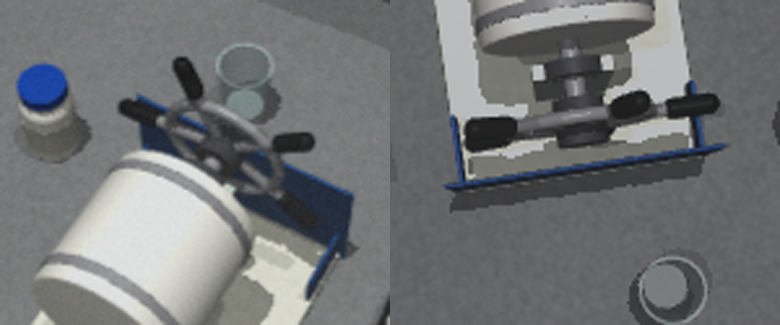

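Run:
```python
from h import *
print("hubtop",onz("top",(334.2,186),.192))
yaw=.164; f=np.array([np.cos(yaw),np.sin(yaw),0]); l=np.array([-f[1],f[0],0])
for hub in ([.5675,.0098,.17],[.575,.0115,.17],[.5818,.0133,.17]):
    hub=np.array(hub); print(hub, proj("scene",hub),proj("top",hub+[0,0,.022]))
    for p in [(310,164),(288,180.4),(359.5,194.2),(360,224)]:
        d=onplane("scene",p,hub,f)-hub; print("  r %.4f ang %.1f"%(np.linalg.norm(d),np.degrees(np.arctan2(-d@l,d[2]))))
    for tilt in (0,20,40):
        q=(R.from_euler('z',yaw)*R.from_euler('y',np.pi/2+np.radians(tilt))*R.from_euler('z',np.pi))
        ok=[]
        for a in range(-90,91,30):
            tip=hub+f*.015+.1*(np.sin(np.radians(a))*-l+np.cos(np.radians(a))*np.array([0,0,1]))
            z=q.apply([0,0,1]); ok+=[[robot.ik(tip-z*.022,(q*R.from_euler('z',r)).as_quat()) is not None for r in(0,np.pi/2,np.pi,-np.pi/2)]]
        print(tilt,np.array(ok).astype(int).tolist())
```

```text
hubtop [0.56767137 0.00946528 0.192     ]
[0.5675 0.0098 0.17  ] [[325.45432726 195.83857431]] [[334.04199498 186.07632182]]
  r 0.1128 ang 20.9
  r 0.1121 ang 95.1
  r 0.1184 ang -51.0
  r 0.1151 ang -119.1
0 [[1, 1, 1, 0], [1, 1, 1, 0], [1, 1, 1, 0], [1, 1, 1, 0], [1, 1, 1, 0], [1, 1, 1, 0], [1, 1, 1, 0]]
20 [[1, 1, 1, 0], [1, 1, 1, 0], [1, 1, 1, 0], [1, 1, 1, 1], [1, 1, 1, 1], [1, 1, 1, 1], [1, 1, 1, 1]]
40 [[1, 1, 1, 0], [1, 1, 1, 1], [1, 1, 0, 1], [1, 1, 0, 1], [1, 1, 0, 1], [1, 1, 1, 1], [1, 1, 1, 1]]
[0.575  0.0115 0.17  ] [[324.09335251 198.14699379]] [[333.3185667  182.56865141]]
  r 0.1227 ang 16.9
  r 0.1061 ang 88.0
  r 0.1287 ang -47.4
  r 0.1114 ang -112.0
0 [[1, 1, 1, 0], [1, 1, 1, 0], [1, 1, 1, 0], [1, 1, 1, 0], [1, 1, 1, 0], [1, 1, 1, 0], [1, 1, 1, 0]]
20 [[1, 1, 1, 0], [1, 1, 1, 0], [1, 1, 1, 0], [1, 1, 1, 1], [1, 1, 1, 1], [1, 1, 1, 1], [1, 1, 1, 1]]
40 [[1, 1, 1, 0], [1, 1, 1, 1], [1, 1, 0, 1], [1, 1, 0, 1], [1, 1, 0, 1], [1, 1, 1, 1], [1, 1, 1, 1]]
[0.5818 0.0133 0.17  ] [[322.93231235 200.30705271]] [[332.54271361 179.38943943]]
  r 0.1322 ang 13.9
  r 0.1025 ang 81.0
  r 0.1382 ang -44.6
  r 0.1094 ang -105.2
0 [[1, 1, 1, 0], [1, 1, 1, 0], [1, 1, 1, 0], [1, 1, 1, 0], [1, 1, 1, 0], [1, 1, 1, 0], [1, 1, 1, 0]]
20 [[1, 1, 1, 0], [1, 1, 1, 0], [1, 1, 1, 0], [1, 1, 1, 1], [1, 1, 1, 1], [1, 1, 1, 1], [1, 1, 1, 1]]
40 [[1, 1, 1, 0], [1, 1, 1, 1], [1, 1, 0, 1], [1, 1, 0, 1], [1, 1, 0, 1], [1, 1, 1, 1], [1, 1, 1, 1]]
```

The top view gives the hub at (0.5675, 0.0098, 0.17), which agrees with the guard. The grips lie at about 22° mod 72°. A stem at 94° would show from above, so it must be at about 166° and needs about 194° clockwise. Next I close the fingers, go to a high pose in front of the wheel and look with the wrist camera.

```bash
cat >> h.py <<'E'
yaw=.164; f=np.array([np.cos(yaw),np.sin(yaw),0]); l=np.array([-f[1],f[0],0]); up=np.array([0,0,1.])
hub=np.array([.5675,.0098,.17]); TILT=np.radians(25)
Q0=R.from_euler('z',yaw)*R.from_euler('y',np.pi/2+TILT)*R.from_euler('z',np.pi)
def tcp(a,r=.1,back=0,past=.015):
    "TCP for finger axis crossing the spoke plane at clock angle a (deg), tips 'past' behind the plane"
    a=np.radians(a); z=Q0.apply([0,0,1]); P=hub+r*(np.cos(a)*up-np.sin(a)*l)
    return P+z*(past/np.cos(TILT)-robot.tips_ahead)-f*back
E
python3 - <<'E'
from h import *
c=robot.camera_info("wrist");s=robot.sense();C=-cv2.Rodrigues(c["rvec"])[0].T@c["tvec"]
print("cam in tool",R.from_quat(s["ee_rot"]).inv().apply(C-s["eef_pos"]))
robot.clamp(10)
p=tcp(0,.17,.14)
for r in (0,np.pi):
    print(r,p,robot.ik(p,(Q0*R.from_euler('z',r)).as_quat()))
E
```

```text
cam in tool [ 0.07925619  0.0001509  -0.14422446]
0 [ 0.424506   -0.01386355  0.34230299] [-0.48926186 -0.3075303   2.45502451  1.63995831  0.58494762 -0.39573147]
3.141592653589793 [ 0.424506   -0.01386355  0.34230299] [-0.48926186 -0.3075303   2.45502451  1.63995831  0.58494762  2.74586119]
```

Run:
```python
import h; from h import *
for t in (25,35,42,48):
    h.TILT=np.radians(t); h.Q0=R.from_euler('z',yaw)*R.from_euler('y',np.pi/2+h.TILT)*R.from_euler('z',np.pi)
    for a,r,b in ((0,.17,.14),(-80,.1,.07),(-80,.1,0),(-40,.1,0),(0,.1,0),(40,.1,0)):
        j=robot.ik(h.tcp(a,r,b),h.Q0.as_quat()); print(t,a,b,None if j is None else np.round(j,2))
```

```text
25 0 0.14 [-0.49 -0.31  2.46  1.64  0.58 -0.4 ]
25 -80 0.07 [ 0.04  0.3   2.5   2.99  0.8  -1.51]
25 -80 0 [ 0.07  0.37  2.34  3.01  0.71 -1.51]
25 -40 0 [-0.04  0.2   2.31  2.78  0.53 -1.34]
25 0 0 [-0.23  0.16  2.27  2.38  0.52 -1.06]
25 40 0 [-0.39  0.25  2.24  2.21  0.64 -1.01]
35 0 0.14 [-0.42 -0.32  2.36  1.14  0.52  0.12]
35 -80 0.07 [ 0.05  0.2   2.43  2.93  0.45 -1.44]
35 -80 0 [ 0.07  0.29  2.27  2.95  0.39 -1.44]
35 -40 0 [-0.02  0.15  2.23  2.46  0.24 -1.01]
35 0 0 [-0.2   0.12  2.19  1.86  0.31 -0.52]
35 40 0 [-0.36  0.2   2.16  1.82  0.44 -0.59]
42 0 0.14 [-0.37 -0.3   2.28  0.81  0.55  0.46]
42 -80 0.07 [ 0.06  0.16  2.37  2.8   0.23 -1.3 ]
42 -80 0 [ 0.08  0.27  2.21  2.79  0.18 -1.28]
42 -40 0 [-0.01  0.14  2.16  1.49  0.13 -0.04]
42 0 0 [-0.18  0.11  2.12  1.19  0.27  0.16]
42 40 0 [-0.33  0.19  2.1   1.36  0.37 -0.12]
48 0 0.14 [-0.33 -0.28  2.22  0.59  0.61  0.69]
48 -80 0.07 [ 0.07  0.15  2.31  2.14  0.08 -0.65]
48 -80 0 None
48 -40 0 [-0.    0.15  2.1   0.58  0.2   0.88]
48 0 0 [-0.16  0.12  2.05  0.71  0.34  0.64]
48 40 0 [-0.31  0.19  2.04  0.94  0.39  0.3 ]
```

Run:
```python
from h import *
robot.move_ptp(tcp(0,.17,.14),Q0.as_quat())
ci=robot.camera_info("wrist"); cv2.imwrite("pics/w1.png",robot.get_image("wrist")[:,:,::-1])
import pickle; pickle.dump(ci,open("w1.pkl","wb"))
P=[hub]+[hub+.12*(np.cos(np.radians(a))*up-np.sin(np.radians(a))*l) for a in (-51,21,93)]
print(np.round(proj("wrist",P,ci)),robot.sense()["time"],robot.sense()["opening"])
print(np.round(proj("wrist",[hub-.036*f-.04*up+s*.125*l for s in(-1,0,1)],ci)))
```

```text
[[314. 255.]
 [220. 207.]
 [360. 179.]
 [417. 258.]] 3.7583 0.00025981043178053095
[[423. 302.]
 [314. 302.]
 [205. 302.]]
```

View pics/w1.png

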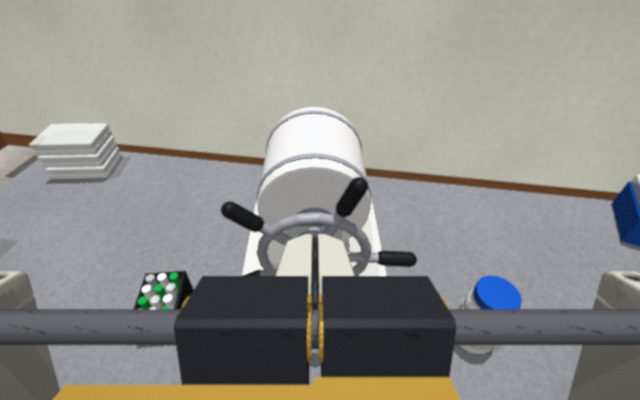

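The wrist view shows grip ends at (226,207), (360,183) and (413,260), within a few pixels of the prediction. Stroke 1 goes in behind the -51° spoke and pushes it to about +35°.

```bash
cat >> h.py <<'E'
def lead(th):
    "finger angle (deg) whose right/front side touches a spoke at th"
    t=abs(np.radians(th)); h=.009+.0175*np.cos(t)+.0085*np.sin(t); return th-np.degrees(np.arcsin(h/.1))
def stroke(a0,th,back=.09):
    robot.movel(tcp(a0,.1,back),Q0.as_quat(),speed=.2)
    robot.movel(tcp(a0),speed=.1)
    a1=lead(th); F=[]
    for a in np.linspace(a0,a1,int(np.ceil(abs(a1-a0)/8))+1)[1:]:
        robot.movel(tcp(a),speed=.08); F.append(np.linalg.norm(robot.sense()["ft_force"]).round(1))
    print("F",F,robot.sense()["time"])
def leave(a,da=-8,back=.09):
    robot.movel(tcp(a+da),speed=.1); robot.movel(tcp(a+da,.1,back),speed=.2)
E
python3 - <<'E'
from h import *
stroke(-86,35); leave(lead(35))
cv2.imwrite("pics/s2.png",cv2.resize(robot.get_image("scene")[120:270,220:400,::-1],None,fx=3,fy=3,interpolation=2)); print(robot.sense()["time"])
E
```

```text
F [np.float64(0.8), np.float64(0.5), np.float64(1.1), np.float64(0.7), np.float64(1.2), np.float64(1.0), np.float64(0.8), np.float64(1.0), np.float64(0.5), np.float64(0.5), np.float64(0.6), np.float64(0.3), np.float64(0.4), np.float64(1.3)] 10.85
11.7917
```

View pics/s2.png

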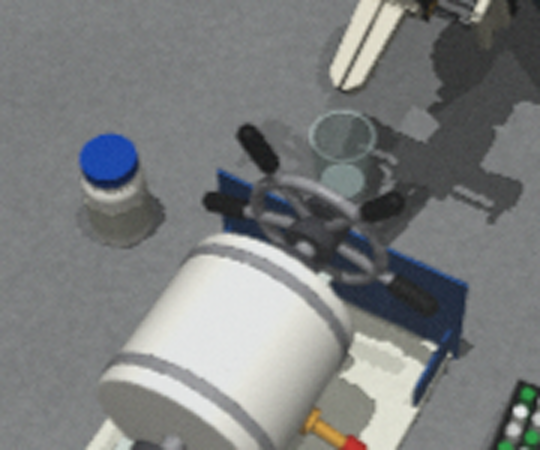

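The wheel turned, and the red stem now sticks out on the robot's left at crop pixel (350,442). Next I compute the angle and do stroke 2.

```bash
cat >> h.py <<'E'
def ang(P): d=P-hub; return np.degrees(np.arctan2(-d@l,d[2])),np.hypot(d@l,d[2])
E
python3 - <<'E'
from h import *
for p in [(243,131),(206,200),(400,203),(434,303)]: print(ang(onplane("scene",(p[0]/3+220,p[1]/3+120),hub,f)))
print("cap",ang(onplane("scene",(358/3+220,446/3+120),hub+.145*f,f)))
stroke(-75,35); leave(lead(35))
im=robot.get_image("scene"); cv2.imwrite("pics/s3.png",cv2.resize(im[120:290,220:400,::-1],None,fx=3,fy=3,interpolation=2)); print(robot.sense()["time"])
E
```

```text
(np.float64(36.118380065521364), np.float64(0.11183690434745511))
(np.float64(109.0688498857399), np.float64(0.11873216189438329))
(np.float64(-40.03522629760216), np.float64(0.1167980046979067))
(np.float64(-105.48326359862426), np.float64(0.11654723614001089))
cap (np.float64(-104.31439187025961), np.float64(0.12338441651510364))
F [np.float64(0.5), np.float64(0.7), np.float64(0.4), np.float64(0.9), np.float64(0.4), np.float64(0.9), np.float64(0.4), np.float64(1.0), np.float64(0.8), np.float64(0.9), np.float64(0.9), np.float64(0.8)] 17.4833
18.425
```

View pics/s3.png

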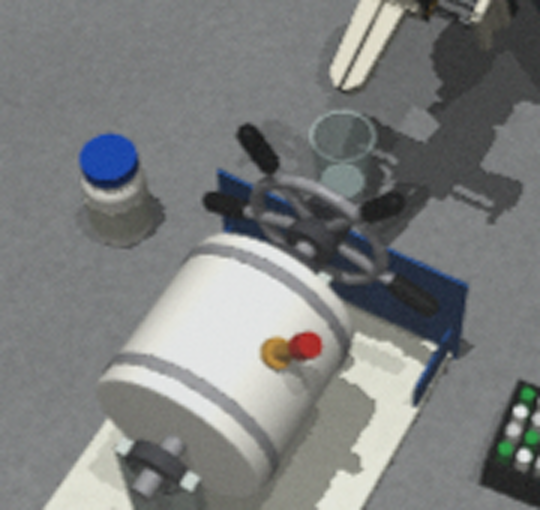

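The stem now points about -36°, up and to the left, as expected. The final stroke brings that spoke to upright, then I check it with the cap in both views.

```bash
cat > chk.py <<'E'
from h import *
def cap(n,fn):
    im=robot.get_image(n); cv2.imwrite(fn,im[:,:,::-1]); h=cv2.cvtColor(im,cv2.COLOR_RGB2HSV)
    m=cv2.inRange(h,(0,150,90),(8,255,255))|cv2.inRange(h,(172,150,90),(180,255,255))
    k,L,S,C=cv2.connectedComponentsWithStats(m)
    pr=proj(n,hub+.145*f+.12*up)[0]
    c=[i for i in range(1,k) if S[i,4]>8 and np.linalg.norm(C[i]-pr)<40]; i=max(c,key=lambda i:S[i,4])
    P=onplane(n,C[i],hub+.145*f,f); Z=onz(n,C[i],.17+.12)-hub
    print(n,C[i],S[i,4],"pred",pr,"in-plane ang,r",ang(P),"at z: fwd %.4f left %.4f"%(Z@f,Z@l))
E
python3 - <<'E'
from chk import *
stroke(-75,-1); leave(lead(-1),back=.12)
cap("scene","pics/s4.png");cap("top","pics/t4.png"); print(robot.sense()["time"])
t=cv2.imread("pics/t4.png");s=cv2.imread("pics/s4.png")
cv2.imwrite("pics/z4.png",np.hstack([cv2.resize(s[120:270,230:380],(390,390),interpolation=2),cv2.resize(t[70:220,260:410],(390,390),interpolation=2)]))
E
```

```text
F [np.float64(0.9), np.float64(0.8), np.float64(0.5), np.float64(0.6), np.float64(0.5), np.float64(0.9), np.float64(0.8), np.float64(0.3)] 22.7833
scene [293.40384615 214.48076923] 52 pred [291.47158698 214.07934779] in-plane ang,r (np.float64(-2.372613473992009), np.float64(0.12251877696608614)) at z: fwd 0.1438 left 0.0042
top [321.17142857 107.08571429] 70 pred [324.70676018 108.23483398] in-plane ang,r (np.float64(-2.9963056402458217), np.float64(0.13231478500461527)) at z: fwd 0.1482 left 0.0065
23.925
```

View pics/z4.png

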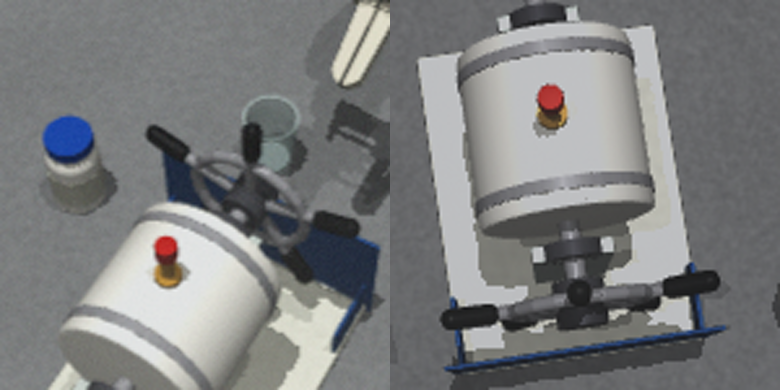

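Run:
```python
from h import *
for n,fn in (("top","pics/t4.png"),("scene","pics/s4.png")):
    im=cv2.imread(fn); m=cv2.inRange(im,(0,0,0),(48,48,48))
    pr=proj(n,hub+np.outer([.085,.1,.12],up)); print(n,pr.round(1).tolist())
    k,L,S,C=cv2.connectedComponentsWithStats(m,connectivity=4)
    for i in range(1,k):
        if S[i,4]>15 and np.linalg.norm(C[i]-pr[1])<50:
            print(S[i],C[i].round(1),"mid-grip in plane",np.round(ang(onplane(n,C[i],hub,f)),3), "z.29 lat %.4f"%((onz(n,C[i],.288)-hub)@l))
```

```text
top [[334.9, 183.4], [335.1, 182.7], [335.4, 181.8]]
[331 167  11   3  17] [336.4 167.8] mid-grip in plane [-0.886  0.339] z.29 lat -0.0059
[365 172  22  24 187] [375.6 179.7] mid-grip in plane [68.968  0.095] z.29 lat -0.0772
[324 178  20  19 204] [332.7 187.9] mid-grip in plane [-1.75949e+02  2.50000e-02] z.29 lat 0.0068
[352 184  12   6  40] [358.4 186.8] mid-grip in plane [1.48746e+02 1.22000e-01] z.29 lat -0.0424
[280 187  22  10 159] [290.2 191.6] mid-grip in plane [-66.559   0.102] z.29 lat 0.0884
[303 193  13   4  35] [308.2 194.4] mid-grip in plane [-1.53077e+02  1.33000e-01] z.29 lat 0.0551
[283 198 101  16 147] [333.  205.3] mid-grip in plane [178.654   1.064] z.29 lat 0.0109
scene [[325.0, 175.9], [325.0, 172.1], [324.9, 167.0]]
[324 168   7  15  83] [326.5 174.6] mid-grip in plane [-2.467  0.093] z.29 lat 0.0133
[287 169  15  14 106] [294.3 175.1] mid-grip in plane [72.533  0.094] z.29 lat -0.0501
[350 202  18  10 120] [358.8 206.2] mid-grip in plane [-75.898   0.096] z.29 lat 0.1166
```

All the cues put the stem at about -2.4°. I nudge the same spoke 2.4° further.

Run:
```python
from chk import *
stroke(-40,1.4); leave(lead(1.4),back=.14)
cap("scene","pics/s5.png");cap("top","pics/t5.png"); print(robot.sense()["time"])
for n,fn,rad in (("top","pics/t5.png",0),("scene","pics/s5.png",0)):
    im=cv2.imread(fn); m=cv2.inRange(im,(0,0,0),(48,48,48))
    k,L,S,C=cv2.connectedComponentsWithStats(m,connectivity=4); pr=proj(n,hub+.1*up)[0]
    for i in range(1,k):
        if S[i,4]>60 and np.linalg.norm(C[i]-pr)<50: print(n,S[i],np.round(ang(onplane(n,C[i],hub,f)),3))
t=cv2.imread("pics/t5.png");s=cv2.imread("pics/s5.png")
cv2.imwrite("pics/z5.png",np.hstack([cv2.resize(s[120:270,230:380],(390,390),interpolation=2),cv2.resize(t[130:280,230:440],(400,390),interpolation=2)]))
```

```text
F [np.float64(1.5), np.float64(1.0), np.float64(1.0), np.float64(1.0)] 26.5333
scene [291.42307692 213.5       ] 52 pred [291.47158698 214.07934779] in-plane ang,r (np.float64(-0.039263404417109696), np.float64(0.12245588957476176)) at z: fwd 0.1438 left -0.0009
top [323.68571429 106.77142857] 70 pred [324.70676018 108.23483398] in-plane ang,r (np.float64(-0.8899175212150274), np.float64(0.13189014254423312)) at z: fwd 0.1481 left 0.0016
27.775
top [365 172  22  25 184] [71.989  0.094]
top [324 177  20  20 210] [1.79341e+02 2.40000e-02]
top [280 186  22  11 161] [-63.446   0.103]
top [284 198 100  16 146] [178.568   1.064]
scene [322 167   7  15  95] [-0.129  0.093]
scene [286 169  16  14  93] [74.076  0.095]
scene [350 201  18   9 110] [-73.526   0.096]
```

View pics/z5.png

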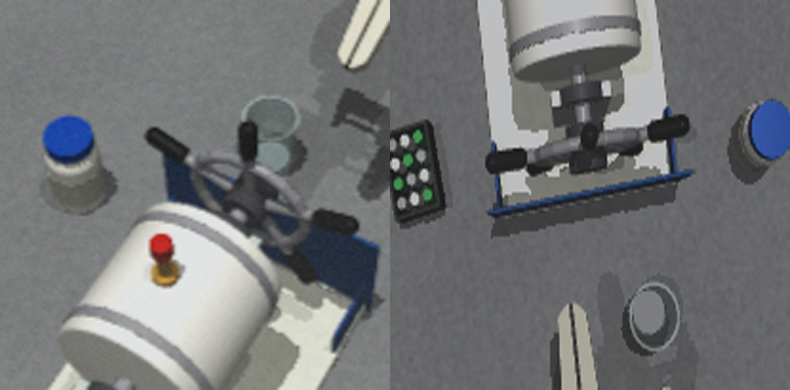

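The stem reads upright (-0.9° to 0°). The hand is clear, and the jar, rack and beaker look to be standing where they were. I back off slightly more and hand in.

Run:
```python
from h import *
p=np.array(robot.sense()["eef_pos"]); robot.movel(p+.06*up-.02*f,speed=.15); robot.hold(.3); print(robot.sense()["time"]); print(robot.sign_off())
```

```text
28.7167
the job is handed in; nothing more can be done
None
```

The job is handed in at 28.7 s: four pushes on three spokes turned the wheel clockwise, both cameras show the stem upright to within about 1°, the hand is withdrawn, and the jar, rack and beaker look undisturbed.

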